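# Uncover the specimen and hold the magnifier over it

## Robot

A 6-joint arm with a two-finger parallel gripper is mounted at the origin on the work surface. World frame = base frame: x ahead of the robot, y to its left, z up, the work surface at z = 0. Lengths are in m, angles in rad, forces in N, time in s.
With the tool pointing down it reaches from about 0.2 to 0.875 m from the base axis. Payload 3.4 kg.
Tool frame: the origin (TCP) lies between the finger pads; the fingertips stand 14 mm ahead of it and the grasp point (between the pads) lies 5 mm behind it (arm.tip_reach is the distance from the TCP to the fingertips, in m); y points along the fingers, z is the direction in which the jaws open and shut, and the axes are right-handed (so a half turn about y gives the same grasp; the last joint's range is limited). The gripper opens to 94 mm and grips with 3 to 60 N. Pads are 16 mm wide; open, the fingers measure 119 mm over their backs; the gripper's body (75 mm by 177 mm) begins 78 mm behind the grasp point.
Start: joints at [1.124, 0.276, 1.505, -0, 1.361, -0.121], TCP at [0.184, 0.545, 0.219] pointing down, gripper open.
Joint ranges: [-2.89, 2.89], [-0.75, 2.08], [0.22, 2.7], [-1.18, 4.32], [0.11, 2.71], [-2.7, 2.7]. Speed limits (rad/s): [2.57, 2.57, 3.14, 3.14, 3.14, 3.14].

## Interface

Orientations are given as a unit quaternion [w, x, y, z].
In Python, from cell import arm, hand, kin, cams, order gives the robot as it stands. Calls block until the motion is done:
- arm.move_ptp(position, orientation): joint-space move of the TCP to a pose.
- arm.move_linear(position, orientation=None, speed=0.15, guard=None): straight line of the TCP; orientation=None keeps the orientation; speed is the mean speed in m/s. With guard (N) it stops when the force on the tool has changed by that much, and returns True; else False.
- arm.set_joints(angles): joint-space move.
- hand.command_gripper(opening, squeeze=None): finger opening in m; squeeze is the grip in N (None keeps the last); returns when the fingers have stopped.
- arm.sleep(seconds).
- kin.inverse_kinematics(position, orientation): joint angles nearest the present ones, or None.
- arm.sense(): the state.
- cams.grab_frame(name): name is "side" or "top" or "wrist"; returns the picture (420x560x3 uint8, red, green, blue); there is no depth.
- cams.calibration(name): a dict with "fx", "fy", "cx", "cy" (pixels), "dist_coeffs" ([k1, k2, p1, p2, k3] as OpenCV has them; the pictures are not rectified), "xyz" and "attitude" of the camera in the world; the wrist camera has in their place "mount" (4x4, takes a point from camera to tool coordinates, whose origin is the TCP and whose axes are the tool frame's). Camera axes: x right, y up, looking along -z (the intrinsics and any distortion apply to the point x, -y, -z); pixel columns grow to the right and rows downward; lengths in m; the calibration is good to about 2 mm. A picture is of the moment at which its call begins: read the wrist's pose just before it. calibration takes no time and is no camera call.
A pose or a line that the arm cannot do raises arm.PlanningError and nothing moves.
- order.job_done(): hands the job in, once; it reports no verdict.
The state is a dict: "t": time; "q": joint angles; "joint_velocities": joint speeds; "joint_efforts": joint torques, N m; "eef_pos": TCP position; "tcp_rot": TCP orientation; "force": force on the tool from outside, world axes, zero at the start; "wrist_torque": the same for the moment, N m; "opening": finger opening in m.
Only numpy, scipy, OpenCV 4.12 (cv2) and the standard library are available. Lean on these libraries where they do the work, as an engineer would, in place of code of your own. Each camera call takes 0.05 s, during which the arm holds its last target.

## Task

Get the specimen on the stage ready for a close look. First lift off the upside-down beaker that covers it and set it, still upside down, over the drying peg, seated on the peg's flange and let go; then take the magnifier from its rest by the handle, lift it higher than the tube racks to carry it over, and finish still holding it level and centred about 15 mm above the specimen's face, still and touching nothing but your gripper. Never let the magnifier touch the stage or the specimen, let neither beaker nor magnifier bump the racks, and leave the spirit lamp, the dish stack and the dropper bottle where they stand.

Things in the scene. Friction and masses are not known exactly. Their poses are not given: they have to be found in the camera images.
- beaker: whitish opaque plastic beaker with short grey graduation lines, a bead round its rim and a foot ring on its closed end, 54 mm outer diameter, 70 mm tall, 3 mm wall, 4 mm thick bottom, inner diameter 48 mm, about 60 g. It stands upside down (mouth down, closed end up) over the specimen, its rim on the stage top. Origin: centre of its mouth (the lower end as it stands); z points to the closed end, up.
- peg_stand: fixed drying stand: grey round foot 84 mm across, white round flange 64 mm across with its top 30 mm above the bench, and from it an upright white peg of 20 mm diameter with a tapered tip, top 80 mm above the bench. Origin: centre of the foot's underside, on the bench.
- peg_seat (a point): centre of the flange's top face, on the peg's axis, 30 mm above the bench: the beaker's rim rests here when seated.
- lens: hand magnifier lying level on its rest: round clear lens in an aluminium frame 60 mm across and 12 mm thick, with one straight grey handle, 12 mm wide and 14 mm high, from 29 to 131 mm from the lens centre along the body's -x. Origin: lens centre, at the underside of frame and handle (same level); z up. About 110 g; it balances about 50 mm from the lens centre along -x, a good place to grip.
- lens_rest: fixed white rest of the magnifier, 26 mm high: a 50 x 50 mm block under the lens and a small 20 x 30 mm block under the handle's end (108 to 128 mm from the lens centre), joined by a bar 12 mm wide and 5 mm high on the bench under the handle; the handle between is free from both sides. Origin: on the bench under the lens centre; the handle lies along -x.
- stage: fixed low microscope stage on the bench, white, 130 x 130 mm, flat black top 24 mm above the bench. The specimen is clamped in its middle: a round holder 36 mm across and 8 mm high, with the steel specimen 30 mm across, 10 mm high on it. Origin: centre of the underside.
- specimen (a point): centre of the specimen's flat upper face, 42 mm above the bench, 18 mm above the stage top; z up.
- rack_right: fixed rack of capped tubes, 220 mm long (its x), 44 mm wide (its y), 90 mm high with the caps, on the robot's right of the stage (-y). Origin: centre of the underside on the bench.
- rack_left: the same rack on the robot's left of the stage (+y). Drying stand and magnifier rest stand beyond the two racks, one on each side, which one where varies.
- spirit_lamp: bystander: glass spirit lamp, 72 mm across, 88 mm high, loose, beyond the stage. Origin: centre of the underside.
- dish_stack: bystander: stack of small round dishes, 58 mm across, 41 mm high, one loose piece. Origin: centre of the underside.
- dropper: bystander: small amber bottle, 40 mm across, 85 mm high, loose. Origin: centre of the underside.
Things that resemble listed ones, but are neither listed nor needed, are in the scene too. Leave any blue or turquoise look-alike of the beaker alone.

How it is judged:
By the outcome, as a careful person would: the job done as asked, in the order asked, and still so for the second after the job is handed in, while the arm keeps its last pose, push and grip.
It also fails if it takes over 61 s, if anything falls off the work surface, if the arm or the gripper's body presses on something with over 40 N, if the wrist force passes 120 N, or if a joint passes its speed limit or range.

## Working session

There is one attempt and no reset: what is moved stays moved. The work goes in short steps, each a Python script; the robot and the scene stay as the last script left them, time stands still between calls to the robot, and variables do not carry over. Pictures are saved under pics/ and viewed, and the job is handed in when it is done.

```bash
ls; mkdir -p pics
python3 - <<'E'
from cell import arm,hand,kin,cams,order
import cv2
for n in ("side","top","wrist"):
    c=cams.calibration(n); print(n,c)
for n in ("side","top"):
    cv2.imwrite(f"pics/{n}0.png",cams.grab_frame(n)[:,:,::-1])
s=arm.sense();print(s)
E
```

```text
pics
side {'fx': 400.50680229005104, 'fy': 400.50680229005104, 'cx': 278.34646021288273, 'cy': 211.9315487557853, 'dist_coeffs': array([-0.07939347,  0.        ,  0.        ,  0.        ,  0.        ]), 'xyz': array([ 0.40108644, -0.4093013 ,  0.62678325]), 'attitude': array([ 0.9055952 ,  0.33848995, -0.09846489, -0.2358528 ])}
top {'fx': 380.0934639114233, 'fy': 380.0934639114233, 'cx': 280.878808926479, 'cy': 207.92275120344544, 'dist_coeffs': array([-0.10056963,  0.        ,  0.        ,  0.        ,  0.        ]), 'xyz': array([ 0.5057159 , -0.00715154,  0.79180445]), 'attitude': array([ 0.7074944 ,  0.06839823, -0.05107069, -0.70154482])}
wrist {'fx': 300.5731816201234, 'fy': 300.5731816201234, 'cx': 279.2845722801032, 'cy': 207.95042934085131, 'dist_coeffs': array([0.01644493, 0.        , 0.        , 0.        , 0.        ]), 'mount': array([[-6.95650691e-05, -9.60751379e-01, -2.77410856e-01,
        -8.10445051e-02],
       [-5.05463048e-04,  2.77410855e-01, -9.60751249e-01,
        -1.64391704e-01],
       [ 9.99999870e-01,  7.33862096e-05, -5.04922426e-04,
        -3.36679159e-05],
       [ 0.00000000e+00,  0.00000000e+00,  0.00000000e+00,
         1.00000000e+00]])}
{'t': 0.1, 'q': array([ 1.12399449e+00,  2.76519425e-01,  1.50597012e+00,  2.26600255e-05,
        1.36069124e+00, -1.21019496e-01]), 'joint_velocities': array([-6.31392661e-05, -1.16358175e-04, -3.25834222e-03,  6.18655722e-04,
        1.28443149e-03,  1.80254982e-03]), 'joint_efforts': array([ 1.42309906e-03, -4.05457735e+01, -2.37781531e+01,  7.04831514e-02,
        2.98552215e-02, -4.76458399e-05]), 'eef_pos': array([0.18383313, 0.54432815, 0.21871276]), 'tcp_rot': array([-0.69720918,  0.69828281, -0.11483918,  0.11450958]), 'force': array([-0.43025962,  0.21255835,  0.71199279]), 'wrist_torque': array([-0.04552966,  0.03083545, -0.03417935]), 'opening': 0.0939243145642236}
```

View pics/top0.png

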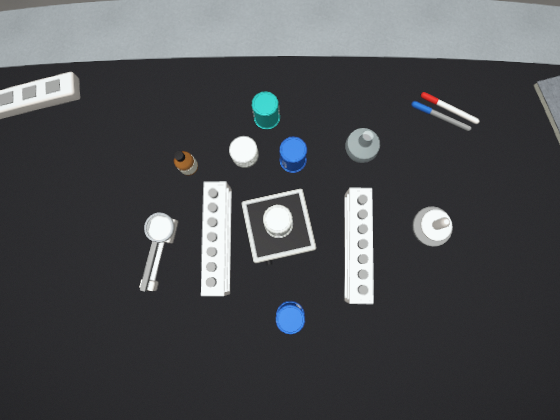

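View pics/side0.png

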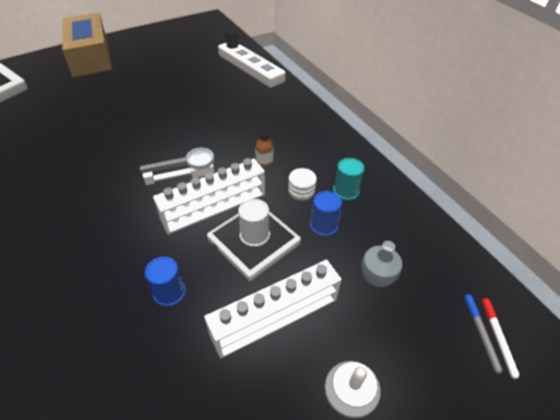

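```bash
cat > h.py <<'E'
from cell import arm,hand,kin,cams,order
import numpy as np, cv2
from scipy.spatial.transform import Rotation as R
def rot(q): return R.from_quat(q,scalar_first=True).as_matrix()
def pose(n,s=None):
    c=cams.calibration(n)
    K=np.array([[c['fx'],0,c['cx']],[0,c['fy'],c['cy']],[0,0,1.]])
    if n=='wrist':
        T=np.eye(4);T[:3,:3]=rot(s['tcp_rot']);T[:3,3]=s['eef_pos'];T=T@c['mount'];return K,c['dist_coeffs'],T[:3,:3],T[:3,3]
    return K,c['dist_coeffs'],rot(c['attitude']),np.array(c['xyz'])
def px2w(n,uv,z,s=None):
    K,d,Rm,p=pose(n,s)
    u=cv2.undistortPoints(np.array(uv,float).reshape(-1,1,2),K,d).reshape(-1,2)
    r=np.c_[u[:,0],-u[:,1],-np.ones(len(u))]@Rm.T
    return p+r*((z-p[2])/r[:,2])[:,None]
def w2px(n,P,s=None):
    K,d,Rm,p=pose(n,s)
    c=(np.array(P,float).reshape(-1,3)-p)@Rm
    c=c*[1,-1,-1]
    return cv2.projectPoints(c,np.zeros(3),np.zeros(3),K,d)[0].reshape(-1,2)
def zoom(src,x0,y0,x1,y1,f,out):
    im=cv2.imread(src)[y0:y1,x0:x1]
    cv2.imwrite(out,cv2.resize(im,None,fx=f,fy=f,interpolation=cv2.INTER_CUBIC))
def circ(c,r,z,n=48):
    a=np.linspace(0,2*np.pi,n,endpoint=False);return np.c_[c[0]+r*np.cos(a),c[1]+r*np.sin(a),np.full(n,z)]
E
python3 - <<'E'
from h import *
zoom('pics/top0.png',130,170,330,310,4,'pics/z1.png')
zoom('pics/top0.png',270,170,470,310,4,'pics/z2.png')
E
```

```text
(no output)
```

View pics/z1.png

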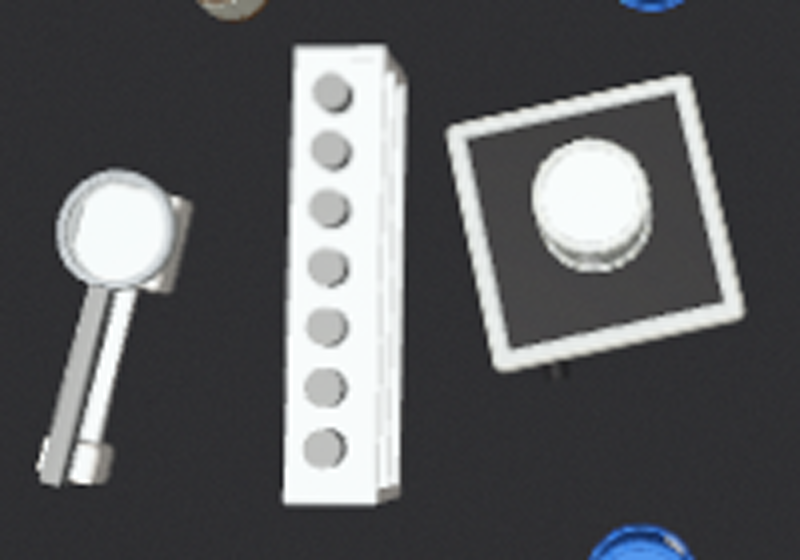

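View pics/z2.png

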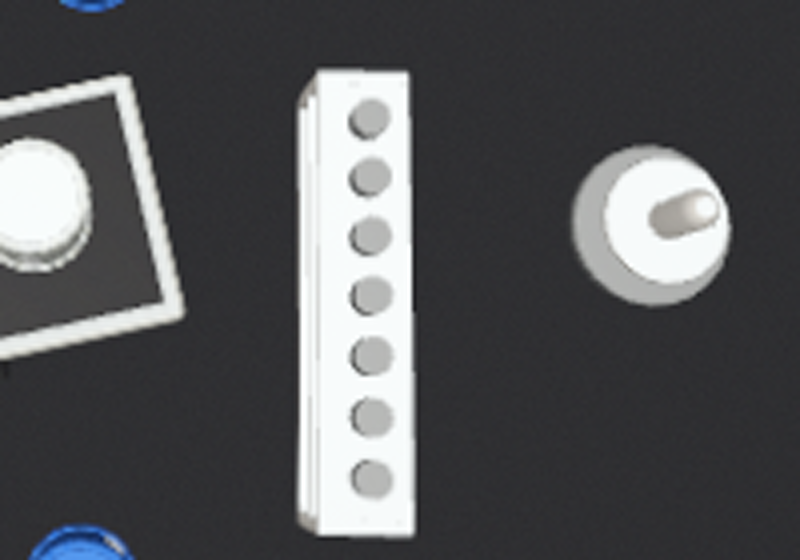

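```bash
cat > m.py <<'E'
from h import *
def P(z0,u,v): return (z0[0]+u/4-.375,z0[1]+v/4-.375)
A=(130,170);B=(270,170)
st=px2w('top',[P(A,*x) for x in [(448,128),(688,76),(744,315),(500,370)]],.024)
print('stage',st.round(4).tolist(),st.mean(0),[np.linalg.norm(st[i]-st[i-1]).round(4) for i in range(4)])
print('beaker',px2w('top',[P(A,591,195),P(A,533,195),P(A,649,195)],.094))
print('lens',px2w('top',[P(A,116,229),P(A,57,229),P(A,175,229)],.038))
print('hend',px2w('top',[P(A,39,482),P(A,61,487)],.040), px2w('top',[P(A,92,288),P(A,115,290)],.040))
print('flange',px2w('top',[P(B,668,219),P(B,606,219),P(B,730,219)],.03))
print('tip',px2w('top',[P(B,706,207)],.08))
print('foot',px2w('top',[P(B,650,225)],.0))
print('rackL',px2w('top',[P(A,293,45),P(A,388,45),P(A,378,504),P(A,283,503)],.075))
print('rackR',px2w('top',[P(B,318,71),P(B,410,71),P(B,415,536),P(B,318,536)],.075))
print('lamp,dish,drop,blue,teal',px2w('top',[(362,147)],.02),px2w('top',[(243,147)],.041),px2w('top',[(187,165)],.02),px2w('top',[(293,160),(266,115),(290,318)],.03))
E
python3 m.py
```

```text
stage [[0.6495, 0.0936, 0.024], [0.6775, -0.03, 0.024], [0.5546, -0.0584, 0.024], [0.526, 0.064, 0.024]] [0.60189891 0.01729576 0.024     ] [np.float64(0.127), np.float64(0.1267), np.float64(0.1261), np.float64(0.1257)]
beaker [[ 0.60513656  0.01693598  0.094     ]
 [ 0.60494177  0.04387646  0.094     ]
 [ 0.60532523 -0.00994968  0.094     ]]
lens [[0.59372585 0.26027845 0.038     ]
 [0.59337907 0.2913272  0.038     ]
 [0.59405602 0.22953843 0.038     ]]
hend [[0.46631208 0.29195543 0.04      ]
 [0.46417916 0.28047455 0.04      ]] [[0.56340151 0.27022398 0.04      ]
 [0.56256844 0.25820424 0.04      ]]
flange [[ 0.60384182 -0.30507847  0.03      ]
 [ 0.60371764 -0.27283813  0.03      ]
 [ 0.60395338 -0.33762128  0.03      ]]
tip [[ 0.60323189 -0.30446894  0.08      ]]
foot [[ 0.60447724 -0.30688221  0.        ]]
rackL [[0.68079768 0.16434864 0.075     ]
 [0.68089443 0.1174626  0.075     ]
 [0.46180652 0.11506264 0.075     ]
 [0.46135706 0.15985678 0.075     ]]
rackR [[ 0.66916626 -0.12021321  0.075     ]
 [ 0.66949863 -0.16482184  0.075     ]
 [ 0.44988558 -0.16161939  0.075     ]
 [ 0.44982321 -0.11666101  0.075     ]]
lamp,dish,drop,blue,teal [[ 0.76980916 -0.15839132  0.02      ]] [[0.76155781 0.09190649 0.041     ]] [[0.72896256 0.21355242 0.02      ]] [[ 0.7370868  -0.0118969   0.03      ]
 [ 0.83716673  0.04620949  0.03      ]
 [ 0.41780285 -0.00782603  0.03      ]]
```

```bash
cat >> h.py <<'E'
def ori(yaw): # tool down, tool x at yaw, jaws at yaw+90deg
    x=np.array([np.cos(yaw),np.sin(yaw),0]);y=np.array([0,0,-1.]);z=np.cross(x,y)
    return R.from_matrix(np.c_[x,y,z]).as_quat(scalar_first=True)
def wr(name):
    s=arm.sense();im=cams.grab_frame('wrist');cv2.imwrite(f'pics/{name}.png',im[:,:,::-1]);np.save(f'pics/{name}.npy',np.r_[s['eef_pos'],s['tcp_rot']]);return s
def st(name):
    a=np.load(f'pics/{name}.npy');return dict(eef_pos=a[:3],tcp_rot=a[3:])
E
python3 - <<'E'
from h import *
s=arm.sense();print(rot(s['tcp_rot']).round(3))
for p,y in [((.604,.017,.28),0),((.604,-.305,.2),0),((.545,.27,.03),-.198),((.553,.017,.06),0)]:
    for d in (0,np.pi): print(p,y+d,kin.inverse_kinematics(np.array(p),ori(y+d)))
E
```

```text
[[ 0.947 -0.001  0.32 ]
 [-0.32  -0.001  0.947]
 [-0.    -1.    -0.002]]
(0.604, 0.017, 0.28) 0 [-8.69709452e-02  2.94874964e-01  1.32979167e+00 -4.44089210e-16
  1.51692602e+00 -1.65776727e+00]
(0.604, 0.017, 0.28) 3.141592653589793 [-8.69709452e-02  2.94874964e-01  1.32979167e+00 -4.44089210e-16
  1.51692602e+00  1.48382538e+00]
(0.604, -0.305, 0.2) 0 [-5.70359599e-01  4.39782553e-01  1.29971325e+00 -4.44089210e-16
  1.40209685e+00 -2.14115593e+00]
(0.604, -0.305, 0.2) 3.141592653589793 [-5.70359599e-01  4.39782553e-01  1.29971325e+00 -4.44089210e-16
  1.40209685e+00  1.00043673e+00]
(0.545, 0.27, 0.03) -0.198 [ 3.45617627e-01  4.81560685e-01  1.69220669e+00 -4.44089210e-16
  9.67825283e-01 -1.02717870e+00]
(0.545, 0.27, 0.03) 2.943592653589793 [ 3.45617627e-01  4.81560685e-01  1.69220669e+00 -4.44089210e-16
  9.67825283e-01  2.11441395e+00]
(0.553, 0.017, 0.06) 0 [-9.50376040e-02  3.79641122e-01  1.78386622e+00 -4.44089210e-16
  9.78085308e-01 -1.66583393e+00]
(0.553, 0.017, 0.06) 3.141592653589793 [-9.50376040e-02  3.79641122e-01  1.78386622e+00 -4.44089210e-16
  9.78085308e-01  1.47575872e+00]
```

Run:
```python
from h import *
arm.move_ptp(np.array([.545,.27,.26]),ori(-.198));arm.sleep(.2);wr('w_lens')
arm.move_ptp(np.array([.604,.017,.28]),ori(0));arm.sleep(.2);s=wr('w_bk');print(arm.sense()['t'],s['eef_pos'])
```

```text
3.2833 [0.60385014 0.01846126 0.27992618]
```

View pics/w_lens.png

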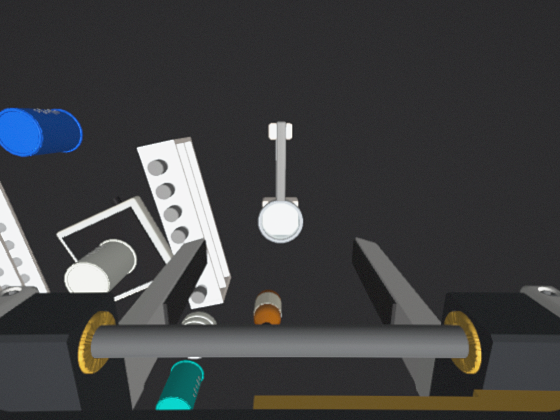

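View pics/w_bk.png

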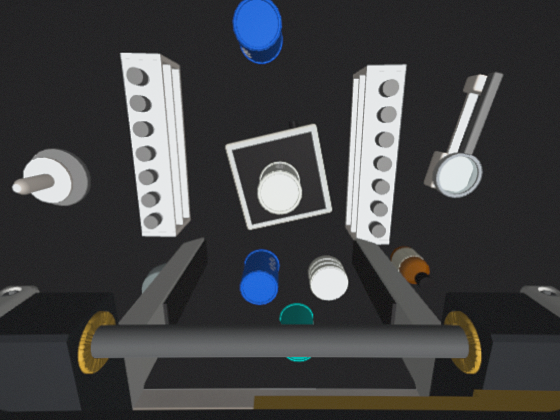

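Run:
```python
from h import *
def ov(n,pts,box,f,out):
    im=cv2.imread(f'pics/{n}.png');x0,y0,x1,y1=box
    im=cv2.resize(im[y0:y1,x0:x1],None,fx=f,fy=f,interpolation=cv2.INTER_CUBIC)
    for P,c in pts:
        q=w2px('wrist',P,st(n))
        for u,v in q: cv2.circle(im,(int((u-x0+.5)*f),int((v-y0+.5)*f)),1,c,-1)
    cv2.imwrite(out,im)
S=[.602,.0173];st4=np.array([[.6495,.0936,.024],[.6775,-.03,.024],[.5546,-.0584,.024],[.526,.064,.024]])
ov('w_bk',[(circ((.6045,.017),.027,.094),(0,0,255)),(circ((.6045,.017),.027,.024),(0,0,255)),(st4,(0,255,0))],(210,110,350,240),5,'pics/o1.png')
ov('w_bk',[(circ((.6038,-.305),.032,.03),(0,0,255)),(circ((.6038,-.305),.042,.0),(0,255,0)),(circ((.6038,-.305),.01,.03),(0,255,0)),([[.6038,-.305,.08]],(255,0,0))],(5,130,125,220),6,'pics/o2.png')
c=np.array([.5938,.2603]);h=[]
a=np.array([-.98,.197]);b=np.array([.197,.98])
hp=[np.r_[c+a*t+b*w,.040] for t in np.linspace(.029,.131,15) for w in(-.006,.006)]
ov('w_lens',[(circ(c,.03,.038),(0,0,255)),(hp,(0,255,0))],(220,110,340,250),4,'pics/o3.png')
```

```text
(no output)
```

View pics/o1.png

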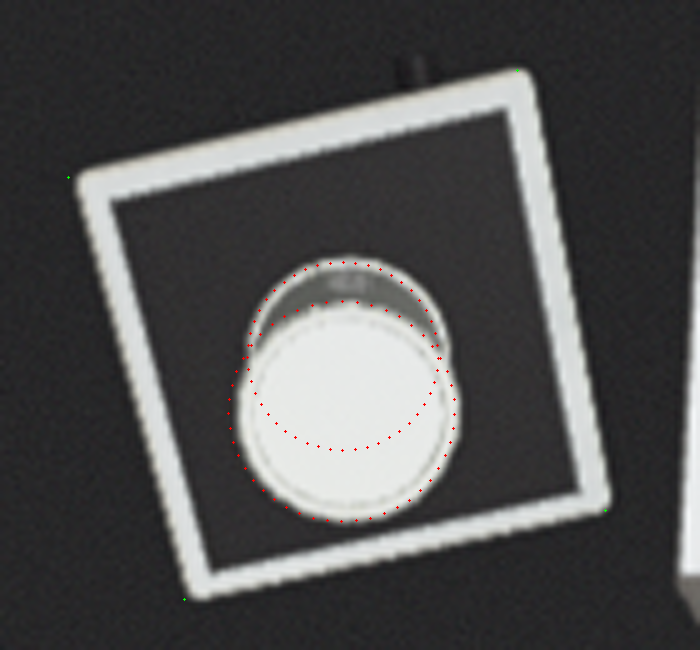

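View pics/o2.png

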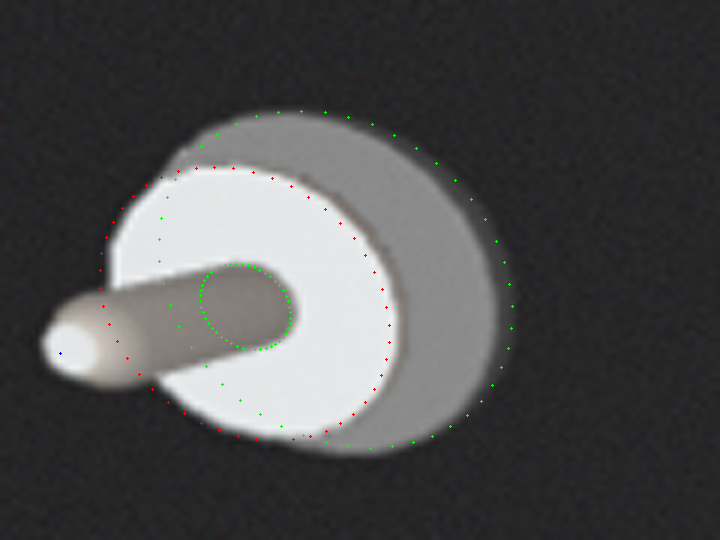

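View pics/o3.png

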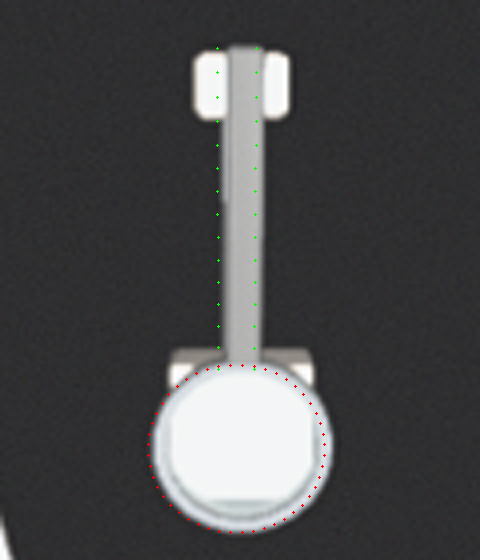

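Run:
```python
from h import *
g=np.array([.6045,.0183])
arm.move_linear(np.r_[g,.15],ori(0),speed=.2);arm.sleep(.3);print(arm.sense()['eef_pos'])
print(arm.move_linear(np.r_[g,.067],speed=.1,guard=8));s=arm.sense();print(s['eef_pos'],s['force'])
hand.command_gripper(.045,20);arm.sleep(.2);s=arm.sense();print(s['opening'],s['eef_pos'],s['force'],s['t'])
```

```text
[0.605031   0.01824148 0.15102018]
False
[0.60509173 0.01827081 0.06757725] [0.50343736 0.48436388 0.52473943]
0.05491345204046939 [0.60451783 0.01834473 0.06708119] [-0.42080052  0.48147807  1.46471955] 6.2583
```

Run:
```python
from h import *
g=np.array([.6045,.0183])
arm.move_linear(np.r_[g,.197],ori(0),speed=.12);s=arm.sense();print(s['opening'],s['force'])
cv2.imwrite('pics/side1.png',cams.grab_frame('side')[:,:,::-1])
arm.move_linear(np.r_[.55,-.2,.215],ori(0),speed=.2);arm.sleep(.3)
wr('w_pg');s=arm.sense();print(s['opening'],s['eef_pos'],s['t'])
```

```text
0.05433316880227894 [ 0.45338674  0.01297962 -0.82878182]
0.0546669998000108 [ 0.55015127 -0.1994766   0.2149981 ] 9.1667
```

View pics/side1.png

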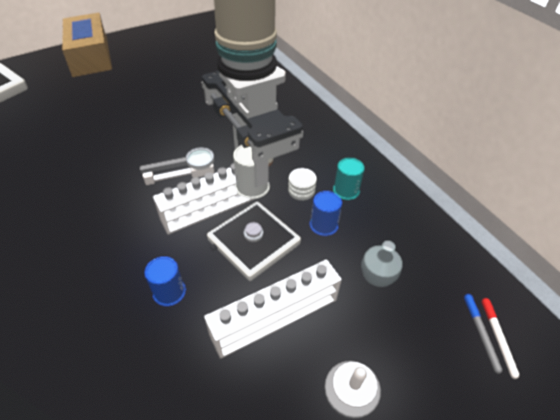

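View pics/w_pg.png

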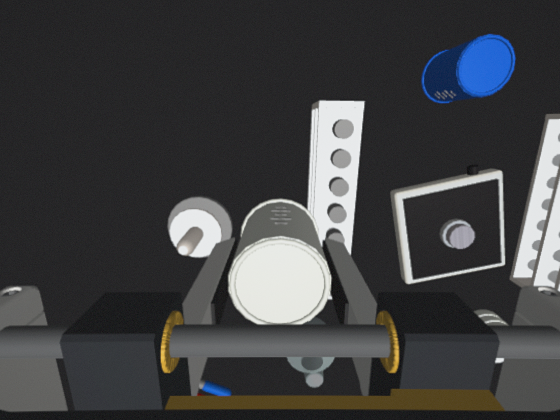

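```bash
cat >> h.py <<'E'
def ov(n,pts,box,f,out):
    im=cv2.imread(f'pics/{n}.png');x0,y0,x1,y1=box
    im=cv2.resize(im[y0:y1,x0:x1],None,fx=f,fy=f,interpolation=cv2.INTER_CUBIC)
    for P,c in pts:
        q=w2px('wrist',P,st(n))
        for u,v in q: cv2.circle(im,(int((u-x0+.5)*f),int((v-y0+.5)*f)),1,c,-1)
    cv2.imwrite(out,im)
E
python3 - <<'E'
from h import *
p=(.6038,-.3035)
ov('w_pg',[(circ(p,.032,.03),(0,0,255)),(circ(p,.042,.0),(0,255,0)),(circ(p,.01,.03),(0,255,0)),([[*p,.08]],(255,0,0))],(155,185,245,265),7,'pics/o4.png')
p=(.602,.0185)
ov('w_pg',[(circ(p,.015,.042),(0,0,255)),(circ(p,.018,.032),(0,255,0))],(430,205,485,260),9,'pics/o5.png')
E
```

```text
(no output)
```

View pics/o4.png

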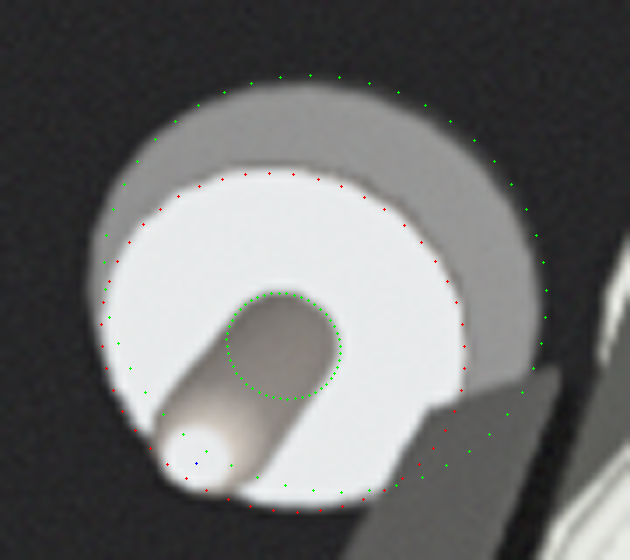

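View pics/o5.png

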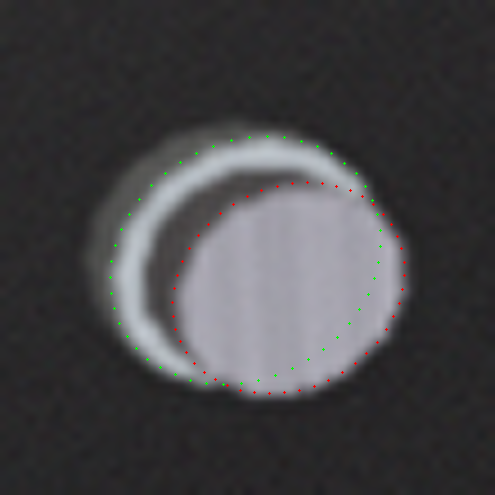

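Run:
```python
from h import *
p=np.array([.6038,-.3035])
arm.move_linear(np.r_[p,.21],ori(0),speed=.2);arm.sleep(.2)
arm.move_linear(np.r_[p,.085],speed=.12)
print(arm.move_linear(np.r_[p,.070],speed=.03,guard=3));s=arm.sense();print(s['eef_pos'],s['force'],s['opening'],s['t'])
hand.command_gripper(.08,20);s=arm.sense();print(s['opening'])
arm.move_linear(np.r_[p,.21],speed=.2);arm.sleep(.1)
arm.move_linear(np.r_[p+[-.05,.1],.24],speed=.3);arm.sleep(.1)
wr('w_pg2');cv2.imwrite('pics/side2.png',cams.grab_frame('side')[:,:,::-1]);print(arm.sense()['t'])
ov('w_pg2',[(circ(p,.027,.1),(0,0,255)),(circ(p,.032,.03),(0,255,0))],(155,140,285,240),6,'pics/o6.png')
```

```text
True
[ 0.60391507 -0.30355852  0.07279257] [-0.17101014  0.79452846  3.44255407] 0.05456145552542728 11.7333
0.07992709316997114
14.0
```

View pics/o6.png

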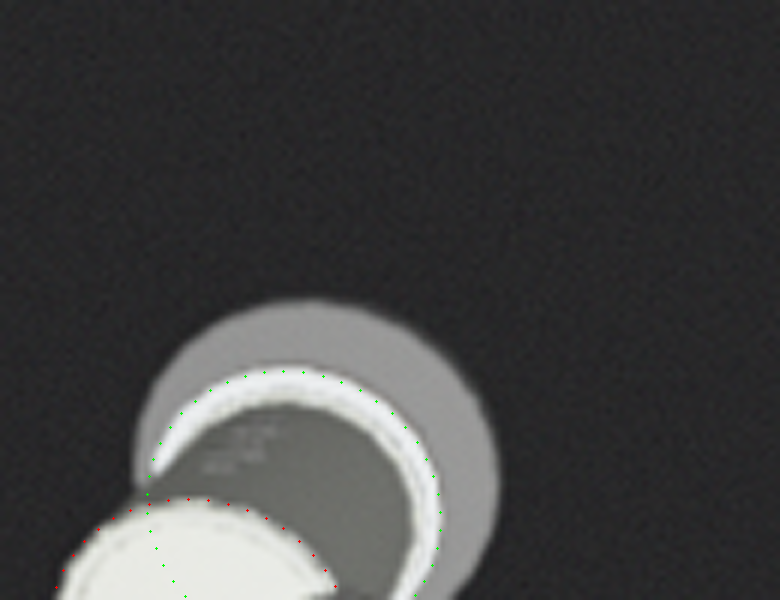

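View pics/side2.png

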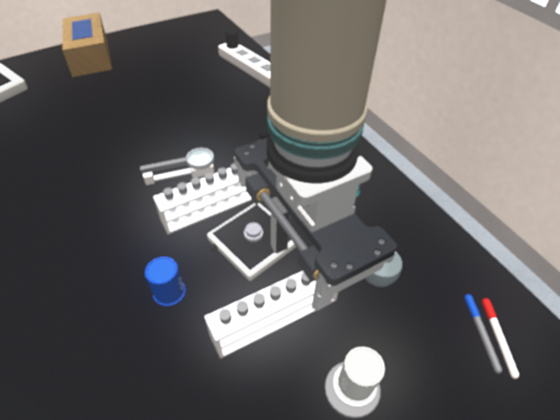

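Run:
```python
from h import *
arm.move_ptp(np.array([.52,.15,.25]),ori(-.1))
arm.move_ptp(np.array([.545,.271,.15]),ori(-.205));arm.sleep(.4);wr('w_l2');s=arm.sense();print(s['eef_pos'],s['t'])
c=np.array([.594,.2616]);y=-.21;a=-np.array([np.cos(y),np.sin(y)]);b=np.array([a[1],-a[0]])
hp=[np.r_[c+a*t+b*w,.040] for t in np.linspace(.029,.131,15) for w in(-.006,.006)]
ov('w_l2',[(circ(c,.03,.038),(0,0,255)),(hp,(0,255,0))],(200,60,360,260),3,'pics/o7.png')
```

```text
[0.5452214  0.27060321 0.15062766] 16.4667
```

View pics/o7.png

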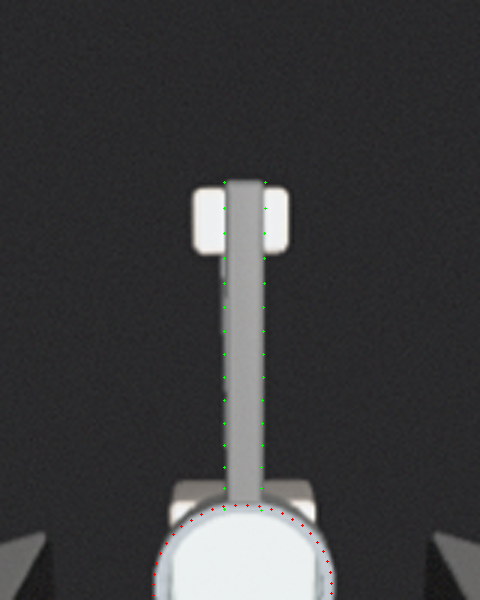

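Run:
```python
from h import *
c=np.array([.594,.2619]);y=-.21;a=-np.array([np.cos(y),np.sin(y)])
g=c+.05*a;print(g)
hand.command_gripper(.05,20)
arm.move_linear(np.r_[g,.08],ori(y),speed=.15);arm.sleep(.3);print(arm.sense()['eef_pos'])
print(arm.move_linear(np.r_[g,.028],speed=.08,guard=6));arm.sleep(.3);s=arm.sense();print(s['eef_pos'],s['force'])
hand.command_gripper(.005,30);arm.sleep(.3);s=arm.sense();print(s['opening'],s['eef_pos'],s['force'],s['t'])
np.save('g.npy',np.r_[s['eef_pos'],c,y])
arm.move_linear(np.r_[g,.06],speed=.05);arm.sleep(.2);s=arm.sense();print(s['opening'],s['eef_pos'],s['force'],s['wrist_torque'],s['t']);wr('w_l3')
```

```text
[0.54509845 0.27232299]
[0.54564705 0.27252793 0.0809693 ]
False
[0.54533979 0.27243209 0.02845092] [ 0.52208421  0.26789112 -0.26201999]
0.01151974150422753 [0.54508674 0.27233215 0.02799311] [ 0.01429684 -1.42350623 -0.02241515] 20.1083
0.012037478841812096 [0.54482468 0.27222063 0.0595804 ] [-0.04982861  0.19858815 -0.74398652] [ 0.03798672  0.01839502 -0.03567523] 21.1
```

View pics/w_l3.png

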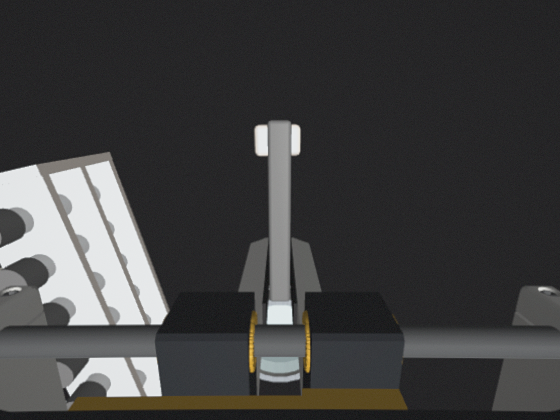

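Run:
```python
from h import *
y=-.21;a=-np.array([np.cos(y),np.sin(y)]);sp=np.array([.6025,.0188]);t=sp+.05*a
arm.move_linear(np.r_[.54510,.27232,.19],speed=.15)
arm.move_linear(np.r_[t,.19],ori(y),speed=.15);arm.sleep(.4)
wr('w_l4');cv2.imwrite('pics/top4.png',cams.grab_frame('top')[:,:,::-1]);cv2.imwrite('pics/side4.png',cams.grab_frame('side')[:,:,::-1])
s=arm.sense();print(s['opening'],s['eef_pos'],s['force'],s['wrist_torque'],s['t'])
# predicted overlay
T=s['eef_pos'];c=T[:2]+.05*-a;u=T[2]-.028+.026;b=np.array([a[1],-a[0]])
hp=[np.r_[c+a*q+b*w,u+.014] for q in np.linspace(.029,.131,15) for w in(-.006,.006)]
ov('w_l4',[(hp,(0,255,0)),(circ(c,.03,u+.012),(0,0,255))],(180,60,380,300),3,'pics/o8.png')
for n,box in (('top',(180,120,360,300)),('side',(160,110,340,290))):
    im=cv2.imread(f'pics/{n}4.png');x0,y0,x1,y1=box;f=3.3
    im=cv2.resize(im[y0:y1,x0:x1],None,fx=f,fy=f,interpolation=cv2.INTER_CUBIC)
    for P,col in ((hp,(0,255,0)),(circ(c,.03,u+.012),(0,0,255)),(circ(sp,.015,.042),(255,0,0))):
        for q in w2px(n,P): cv2.circle(im,(int((q[0]-x0+.5)*f),int((q[1]-y0+.5)*f)),1,col,-1)
    cv2.imwrite(f'pics/o8{n}.png',im)
```

```text
0.011213527303223223 [0.553614   0.02927909 0.1899973 ] [-0.03249902 -0.84370173 -1.43939773] [ 0.00135768 -0.01973606 -0.00844   ] 24.4917
```

View pics/o8.png

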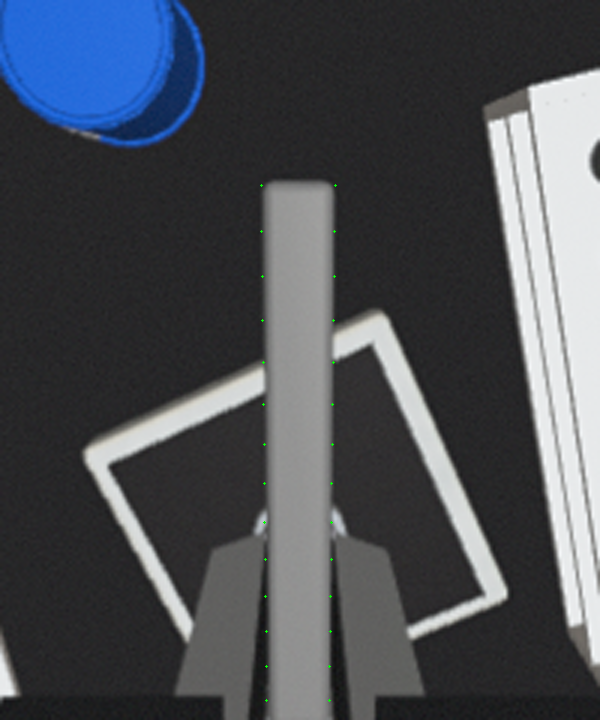

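View pics/o8top.png

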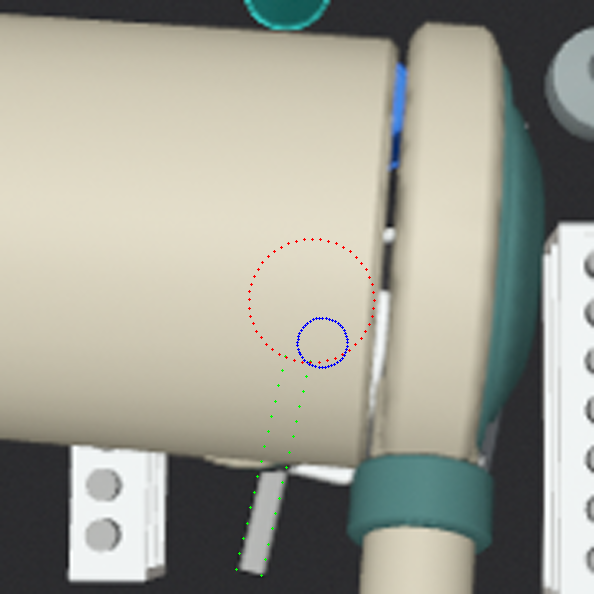

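View pics/o8side.png

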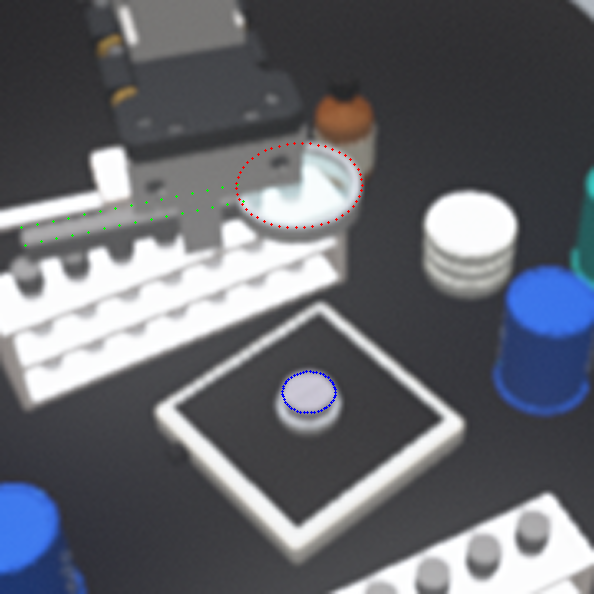

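```bash
cat > sv.py <<'E'
from h import *
import sys
def sv(src,T,box,f,out,dz=0,y=-.21):
    a=-np.array([np.cos(y),np.sin(y)]);c=T[:2]-.05*a;u=T[2]-.028+.026+dz;b=np.array([a[1],-a[0]])
    im=cv2.imread(src);x0,y0,x1,y1=box
    im=cv2.resize(im[y0:y1,x0:x1],None,fx=f,fy=f,interpolation=cv2.INTER_CUBIC)
    L=lambda w,h:[np.r_[c+a*q+b*w,u+h] for q in np.linspace(.029,.131,30)]
    for P,col in ((L(-.006,.014),(0,255,0)),(L(.006,.014),(0,255,0)),(L(-.006,0),(0,255,255)),(L(.006,0),(0,255,255)),(circ(c,.03,u+.012,90),(0,0,255)),(circ(c,.03,u,90),(255,0,255))):
        for q in w2px('side',P): cv2.circle(im,(int((q[0]-x0+.5)*f),int((q[1]-y0+.5)*f)),1,col,-1)
    cv2.imwrite(out,im)
E
python3 - <<'E'
from sv import *
sv('pics/side4.png',np.array([.553614,.02927909,.1899973]),(160,140,280,200),6.6,'pics/o9.png')
E
```

```text
(no output)
```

View pics/o9.png

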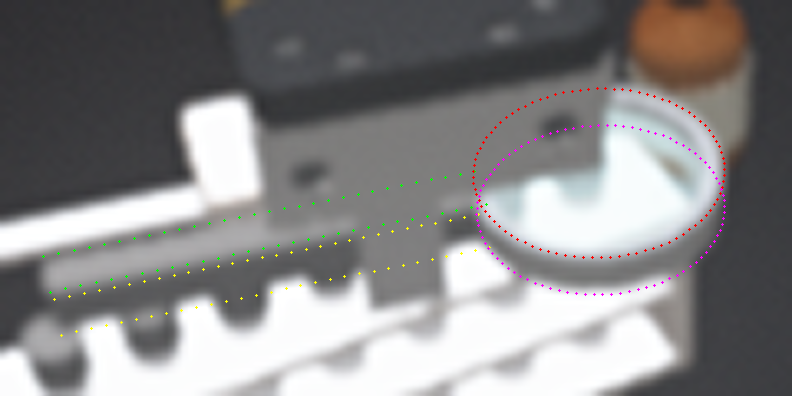

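Run:
```python
from sv import *
y=-.21;a=-np.array([np.cos(y),np.sin(y)]);sp=np.array([.6025,.0188]);t=sp+.05*a
arm.move_linear(np.r_[t,.10],ori(y),speed=.12)
print(arm.move_linear(np.r_[t,.059],ori(y),speed=.05,guard=5));arm.sleep(.6)
s=arm.sense();print(s['opening'],s['eef_pos'],s['force'],s['wrist_torque'],s['t'],np.abs(s['joint_velocities']).max(),rot(s['tcp_rot']).round(4))
wr('w_f');cv2.imwrite('pics/side5.png',cams.grab_frame('side')[:,:,::-1])
sv('pics/side5.png',s['eef_pos'],(185,175,305,275),6,'pics/o10.png')
```

```text
False
0.011757601115965174 [0.55358907 0.02923214 0.05899908] [ 0.54796941  0.34028022 -0.37221984] [-0.0185859   0.04445644  0.01919158] 26.9583 0.001669588167693865 [[ 0.978  -0.      0.2084]
 [-0.2084  0.      0.978 ]
 [-0.     -1.      0.    ]]
```

View pics/o10.png

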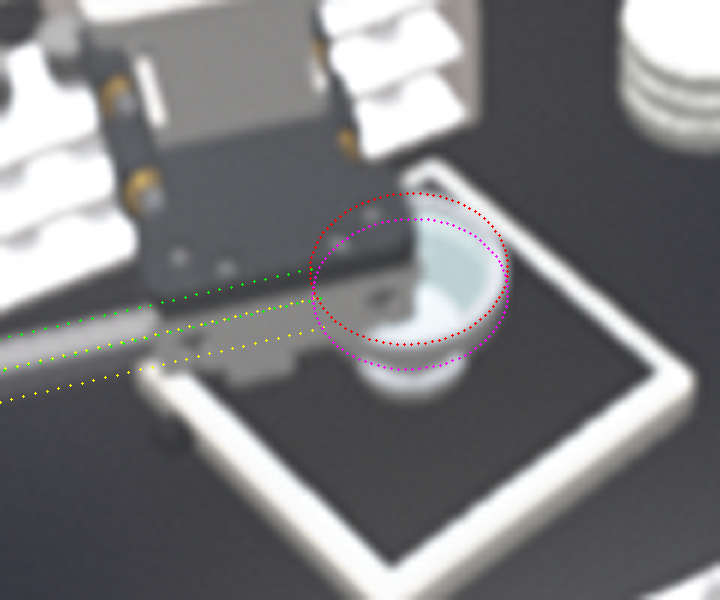

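View pics/side5.png

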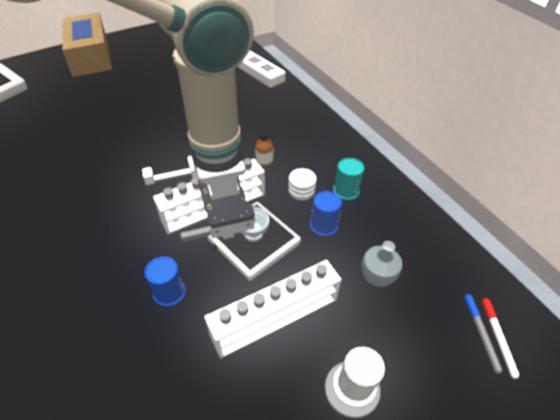

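View pics/w_f.png

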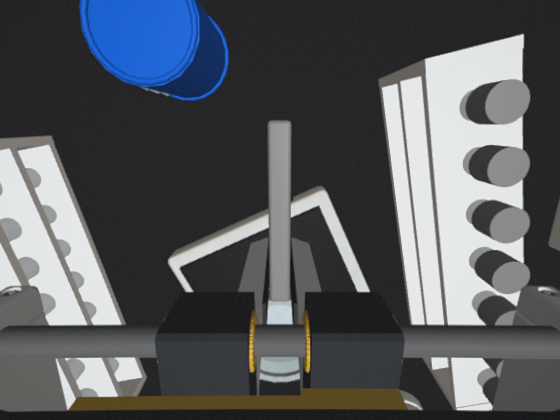

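```bash
python3 -c "
from h import *
order.job_done();s=arm.sense();print(s['eef_pos'],s['opening'],s['t'])"
```

```text
the job is handed in; nothing more can be done
the job is handed in; nothing more can be done
```

I lifted the beaker off the specimen, set it upside down over the drying peg and let it go. Then I took the magnifier by its handle, carried it over the rack with its underside at about 0.19 m, and handed in at about 27 s on the robot's clock.

**Beaker:** contact came 5.8 mm above its height on the stage, where 6 mm was expected. The picture afterwards showed it upright and centred on the flange, within about 1 mm.

**Magnifier:** it is held level over the specimen. By the tool pose, its underside is at z ≈ 57 mm, 15 mm above the face, and its centre is at (0.6025, 0.0188). I did not see the gap itself straight on; it follows from the tool pose, and the lens outline in the last side picture agreed to about 1 mm.

**Stillness and contact:** at the last check the arm was still, the opening was 11.8 mm on the 12 mm handle, and the outside force was below 1 N. No force guard tripped on the way down.

**Bystanders and racks:** the lamp, dishes and dropper look unmoved in the last side picture. None of the pictures shows a rack bumped.

**Disagreements:** the top and wrist cameras differed by 1–2 mm in y, which is within the stated calibration error. I used the wrist values.

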